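Set and lock the filter wheel of a microscope light

ROBOT

A 6-joint arm with a two-finger parallel gripper is mounted at the origin on the work surface. World frame = base frame: x ahead of the robot, y to its left, z up, the work surface at z = 0. Lengths are in m, angles in degrees, forces in N, time in s.
With the tool pointing down it reaches from about 0.25 to 0.725 m from the base axis. Payload 9.7 kg.
Tool frame: the origin (TCP) lies at the very end of the fingers, on their centre line; the grasp point (between the pads) lies 19 mm behind it; z points along the fingers, y is the line along which they close (so a half turn about z gives the same grasp; the last joint's range is limited). The gripper opens to 85 mm and grips with 20 to 120 N. Pads are 22 mm wide; open, the fingers measure 114 mm over their backs; the gripper's body (76 mm by 85 mm) begins 54 mm behind the grasp point. The pads swing forward as they close: fully open they stand 13 mm farther back than shut.
Start: joints at [72.938, 4.979, 10.078, 95.1, 0, 90], TCP at [0.161, 0.526, 0.231] pointing down, gripper open.
Joint ranges: [-179.16, 179.16], [-48.56, 103.87], [-65.8, 70.77], [-126.05, 130.52], [-82.76, 87.17], [-180, 180]. Speed limits (degrees/s): [127.2, 127.2, 147.25, 180, 180, 180].

INTERFACE

Orientations are given as [roll, pitch, yaw] about the fixed x, y, z axes, in that order (R = Rz(yaw) Ry(pitch) Rx(roll)).
In Python, from workcell import telemetry, optics, workorder gives the robot as it stands.
- The arm moves only by the shell command python3 -m handwheel 'ROWS' [FORCE]. ROWS is JSON, a list of rows, each an object of numbers: "tx", "ty", "tz": the shift along the tool's x, y, z in m; "ax", "ay", "az": the turn, a rotation vector about the tool's x, y, z in degrees; "jaw": the gripper command: -1 is shut, 1 is fully open, values between are in proportion. A call has exactly 10 rows; each row shifts and turns the commanded pose from where the row before left it, along the tool's axes as they then stand; what a row does not reach is not made up. A row lasts 1/8 s, in which the tool goes at most 62.5 mm and 10.7 degrees, less where a joint would pass 70% of its speed; a pose out of reach is approached as far as the arm can. A call is refused whole if a number of a shift passes 0.0625 or a number of a turn 10.7, either way. A call with a gripper value outside its range is refused whole. The fingers move at their own pace and stop on an object; FORCE is the grip in N (left out, the last holds). Time passes only in rows, so rows that do not move let the fingers close, or fill a call up. It gives the time, the measured TCP pose, the force, the opening and the grip force at its end, in the units of the state.
- telemetry.get_obs(): the state, without advancing time (a new reading comes with each control period).
- optics.camera(name): name is "side" or "top"; returns a dict with "color" (400x640x3 uint8, red, green, blue), "K" (3x3 intrinsics, pixels), "extrinsics" (4x4, takes a point from camera to world coordinates). Camera axes: x right, y down, z forward; pixel columns grow to the right and rows downward; lengths in m; the calibration is good to about 2 mm. A picture is of the moment at which its call begins. There is no depth.
- workorder.job_done(): hands the job in; it is judged then, once.
The state is a dict: "time": time; "q": joint angles; "qd": joint speeds; "joint_efforts": joint torques, N m; "ee_pos": TCP position; "tcp_rot": TCP orientation; "wrist_force": force on the tool from outside, world axes, zero at the start; "torque": the same for the moment, N m; "opening": finger opening in m; "grasp_force": force on a finger pad.
Only numpy, scipy, OpenCV 4.12 (cv2) and the standard library are available. Lean on these libraries where they do the work, as an engineer would, in place of code of your own. Each camera call takes 0.05 s, during which the arm holds its last target. There are 200 camera calls.

TASK

Turn the filter wheel by its black knob, the shorter way round, until the amber filter points at the light port with the green cap. Then press lightly on the knob and turn it slowly a little to either side of that place until you feel the hidden lock seat, push the knob gently down until it is fully home, and let go. Do not force the knob down where the lock does not go in, and leave the other things on the desk where they are.

Things in the scene. Friction and masses are not known exactly. Their poses are not given: they have to be found in the camera images.
- console: grey light-filter console fixed to the desk, a box 240 x 280 x 48 mm (x, y, z); origin at the centre of its underside, z up. The wheel turns about the vertical axis through this origin.
- wheel (a joint): angle (rad) of the filter wheel. It turns endlessly both ways: values a full turn apart are the same setting. At 0 the amber filter points along the console's +x axis; grows counter-clockwise seen from above. Stiff (about 0.06 N m), stays where left. It must never come half a turn away from where it started.
- amber (a point): centre of the amber (orange) filter, 60 mm from the axis, on the upper face of the wheel, an aluminium disc 160 mm across, its upper face 58 mm above the desk. The seven other filters are blue, violet, grey, white or black.
- knob_grip (a point): point to grip on the black knob, on the wheel's axis. The knob turns the wheel: an upright bar 44 mm long, 14 mm thick, 42 mm high, top 16 mm above this point, its long side along the line from axis to amber filter (white mark on the amber end), which is this point's x axis. The point is 40 mm above the wheel's upper face with the knob up, 30 mm with it fully home.
- knob (a joint): how far the knob is pushed down (m): 0 up, 0.010 fully home. No spring: about 3 N of friction, stays where left. A lock pin under the amber filter, 60 mm from the axis, goes down with it: over the lock seat to 0.010, anywhere else only to 0.002, where it meets a rigid plate, on which it slides when the wheel is turned.
- hub (a point): centre of the wheel's upper face, on its axis. Forces: more than 25 N on the tip of the lock pin spoils it, so search with about 6 to 12 N of total push on the knob (3 N of it friction), push slowly and stop when it resists.
- green_port_cap (a point): top centre of the green-capped port, a stub 30 mm across, 40 mm high, standing on the console 115 mm from the axis. Its lock seat, a slot 10 mm wide for the 7 mm pin, is hidden under the wheel, 0.07 to 0.17 rad (4 to 10 mm at the pin) to one side or the other of the line from axis to port, different each time: found only by feel. The pin drops in within 0.02 rad of it.
- black_port_cap (a point): top centre of the same kind of port with a black cap, on the other side of the wheel: the wrong one. It too has a lock seat.
- camera_mid (a point): centre of a loose black and silver photo camera, 125 mm wide, 90 mm high; leave it alone
- jar_mid (a point): centre of a loose brown glass jar with a white lid, 52 mm across, 70 mm high; leave it alone
- slidebox_mid (a point): centre of a loose blue slide box, 100 x 85 x 35 mm; leave it alone

How it is judged:
By the outcome, as a careful person would: the job done as asked, in the order asked, and still so for the second after the job is handed in, with the robot touching nothing.
It also fails if it takes over 61 s, if anything falls off the work surface, if the arm or the gripper's body presses on something with over 40 N, if the wrist force passes 120 N, or if a joint passes its speed limit or range.

## Working session

There is one attempt and no reset: what is moved stays moved. The work goes in short steps, Python scripts to look and compute and a shell command to move; the robot and the scene stay as the last step left them, time stands still between calls to the robot, and variables do not carry over. Pictures are saved under pics/ and viewed, at most 10 in all, crops included, and the job is handed in when it is done.

```bash
mkdir -p pics; python3 - <<'E'
from workcell import telemetry, optics
import cv2
for n in("top","side"):
    c=optics.camera(n); cv2.imwrite(f"pics/{n}0.png",c["color"][:,:,::-1]); print(n,c["K"].round(1).tolist(),c["extrinsics"].round(4).tolist())
o=telemetry.get_obs();print(o)
E
```

```text
top [[385.5, 0.0, 322.0], [0.0, 385.5, 198.8], [0.0, 0.0, 1.0]] [[0.0241, -0.988, 0.1526, 0.3568], [-0.9997, -0.025, -0.004, 0.0011], [0.0078, -0.1524, -0.9883, 1.2494], [0.0, 0.0, 0.0, 1.0]]
side [[401.7, 0.0, 317.1], [0.0, 401.7, 199.7], [0.0, 0.0, 1.0]] [[0.8573, -0.3675, 0.3605, 0.1494], [-0.5147, -0.5941, 0.6182, -0.6349], [-0.013, -0.7155, -0.6985, 0.8283], [0.0, 0.0, 0.0, 1.0]]
{'time': 0.1, 'q': array([7.29386184e+01, 5.00853282e+00, 1.00395143e+01, 9.50982021e+01,
       1.81607350e-03, 8.99972547e+01]), 'qd': array([-0.0068397 , -0.03527518,  0.21833634,  0.03219476, -0.00848078,
       -0.00397757]), 'joint_efforts': array([ 5.50651093e-04, -5.21566701e+01,  4.65651476e+01,  1.60337932e-02,
        2.40814472e-06,  1.02972717e-05]), 'ee_pos': array([0.16130294, 0.52561443, 0.23065301]), 'tcp_rot': array([-1.79932780e+02, -1.81929304e-03,  1.62941362e+02]), 'wrist_force': array([-0.09981981,  0.03284958,  0.75063057]), 'torque': array([ 0.01372836, -0.00781234, -0.00121824]), 'grasp_force': 0.0, 'opening': 0.08549857928644657}
```

View pics/top0.png

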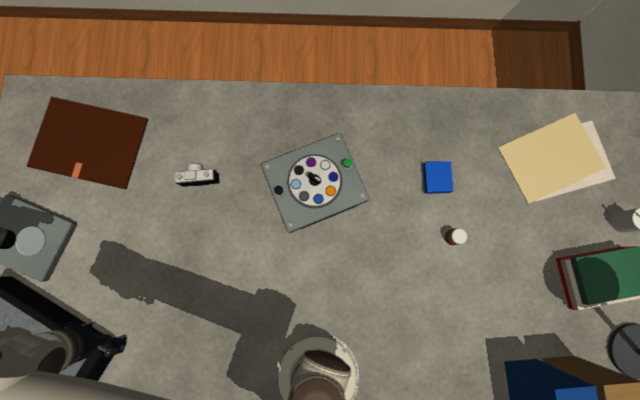

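View pics/side0.png

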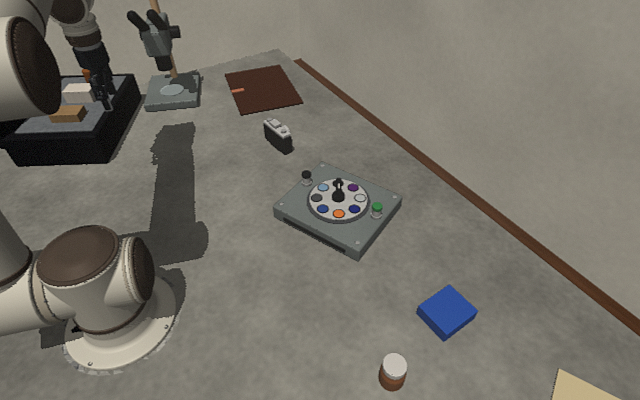

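Top view: console with its hub near (315,181), amber filter (330,191), green cap (347,163), black cap (278,190). Camera at left (195,175), slide box (438,177) and jar (456,237) at right, both clear of the wheel. Side view: amber (339,214), green cap (377,207).

```bash
cat > h.py <<'E'
from workcell import telemetry, optics
import cv2, numpy as np
def ray(c,uv,z):
    d=c["extrinsics"][:3,:3]@np.linalg.solve(c["K"],[uv[0],uv[1],1.]); o=c["extrinsics"][:3,3]
    return (o+d*(z-o[2])/d[2])[:2]
def proj(c,p):
    E=np.linalg.inv(c["extrinsics"]); q=c["K"]@(E[:3,:3]@np.array(p)+E[:3,3]); return q[:2]/q[2]
def blob(c,h0,h1,box,s=110,v=60):
    hsv=cv2.cvtColor(c["color"],cv2.COLOR_RGB2HSV); m=cv2.inRange(hsv,(h0,s,v),(h1,255,255))
    x0,y0,x1,y1=box; k=np.zeros_like(m);k[y0:y1,x0:x1]=m[y0:y1,x0:x1]
    M=cv2.moments(k,True); return (M["m10"]/M["m00"],M["m01"]/M["m00"],M["m00"]) if M["m00"] else None
BOX={"top":(255,130,375,235),"side":(270,160,405,262)}
def wheel(c,n):
    """disc ellipse centre: bright, low-saturation region filled"""
    x0,y0,x1,y1=BOX[n]; hsv=cv2.cvtColor(c["color"],cv2.COLOR_RGB2HSV)[y0:y1,x0:x1]
    m=cv2.inRange(hsv,(0,0,165),(180,60,255)); m=cv2.morphologyEx(m,cv2.MORPH_CLOSE,np.ones((3,3)))
    cs=cv2.findContours(m,cv2.RETR_EXTERNAL,cv2.CHAIN_APPROX_NONE)[0]; k=max(cs,key=cv2.contourArea)
    e=cv2.fitEllipse(cv2.convexHull(k)); return (e[0][0]+x0,e[0][1]+y0),e[1]
E
python3 - <<'E'
from h import *
for n in("top","side"):
    c=optics.camera(n); w,ax=wheel(c,n); H=ray(c,w,.058)
    a=blob(c,8,20,BOX[n]); g=blob(c,45,80,BOX[n]); A=ray(c,a,.058); G=ray(c,g,.086)
    print(n,w,ax,H,a,A,g,G)
    for P in(A,G): d=P-H; print(np.hypot(*d),np.degrees(np.arctan2(d[1],d[0])))
    x0,y0,x1,y1=BOX[n]; cv2.imwrite(f"pics/{n}1.png",cv2.resize(c["color"][y0:y1,x0:x1,::-1],None,fx=5,fy=5,interpolation=2))
E
```

```text
top (314.34320068359375, 180.26555633544922) (48.63621139526367, 49.376468658447266) [0.59902037 0.02195005] (330.15942028985506, 190.31884057971016, 69.0) [ 0.56814565 -0.02853347] (347.2413793103448, 162.36206896551724, 58.0) [ 0.65250418 -0.07895292]
0.059176293591971234 -121.44913083950225
0.11420125498124437 -62.07408722067995
side (337.9160842895508, 198.95199966430664) (39.54182434082031, 56.25122833251953) [0.59721686 0.01933113] (338.15492957746477, 213.29577464788733, 71.0) [ 0.56796139 -0.02670205] (376.6521739130435, 206.2463768115942, 69.0) [ 0.6515326  -0.08005254]
0.05454298385271219 -122.43718928230132
0.11325772884670746 -61.34226073105171
```

View pics/top1.png

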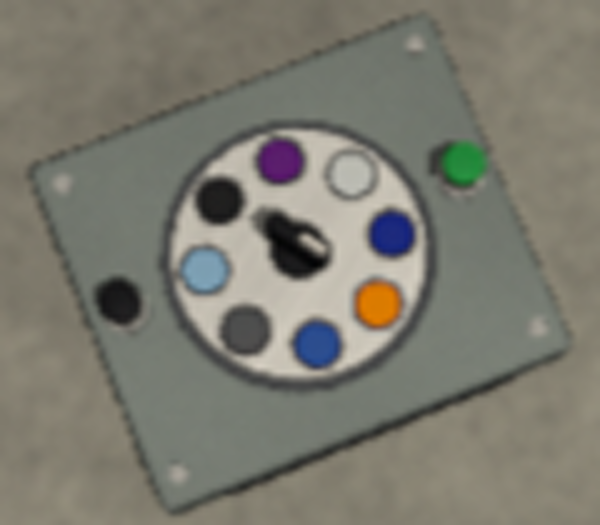

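Amber at about −121.7° world, green port at −61.8°, hub near (0.599, 0.021), so the wheel needs about +60° (CCW). I'll grip with yaw ≈ 58.5°.

```bash
python3 -m handwheel '[{"tx":-0.03,"ty":-0.019,"jaw":1},{"tx":-0.05,"ty":-0.031},{"tx":-0.05,"ty":-0.031},{"tx":-0.05,"ty":-0.031},{"tx":-0.05,"ty":-0.031},{"tx":-0.05,"ty":-0.031},{"tx":-0.05,"ty":-0.031},{"tx":-0.05,"ty":-0.031},{"tx":-0.05,"ty":-0.031},{"tx":-0.05,"ty":-0.031}]' 40
python3 -m handwheel '[{"tx":-0.05,"ty":-0.031},{"tx":-0.037,"ty":-0.024},{"az":10.4},{"az":10.4},{"az":10.4},{"az":10.4},{"az":10.4},{"az":10.4},{"az":10.4},{"az":10.4}]'
```

```text
$[0]: bad value
$[0]: bad value
```

```bash
python3 -m handwheel '[{"tx":-0.03,"ty":-0.019,"tz":0,"ax":0,"ay":0,"az":0,"jaw":1},{"tx":-0.05,"ty":-0.031,"tz":0,"ax":0,"ay":0,"az":0,"jaw":1},{"tx":-0.05,"ty":-0.031,"tz":0,"ax":0,"ay":0,"az":0,"jaw":1},{"tx":-0.05,"ty":-0.031,"tz":0,"ax":0,"ay":0,"az":0,"jaw":1},{"tx":-0.05,"ty":-0.031,"tz":0,"ax":0,"ay":0,"az":0,"jaw":1},{"tx":-0.05,"ty":-0.031,"tz":0,"ax":0,"ay":0,"az":0,"jaw":1},{"tx":-0.05,"ty":-0.031,"tz":0,"ax":0,"ay":0,"az":0,"jaw":1},{"tx":-0.05,"ty":-0.031,"tz":0,"ax":0,"ay":0,"az":0,"jaw":1},{"tx":-0.05,"ty":-0.031,"tz":0,"ax":0,"ay":0,"az":0,"jaw":1},{"tx":-0.05,"ty":-0.031,"tz":0,"ax":0,"ay":0,"az":0,"jaw":1}]' 40
```

```text
time: 1.45
ee_pos: [0.5338, 0.0983, 0.2313]
tcp_rot: [180.0, 0.0, 162.9]
wrist_force: [0.3, 0.8, -0.0]
opening: 0.0855
grasp_force: 0.0
```

```bash
python3 -m handwheel '[{"tx":-0.045,"ty":-0.029,"tz":0,"ax":0,"ay":0,"az":0,"jaw":1},{"tx":-0.038,"ty":-0.024,"tz":0,"ax":0,"ay":0,"az":0,"jaw":1},{"tx":0,"ty":0,"tz":0,"ax":0,"ay":0,"az":10.4,"jaw":1},{"tx":0,"ty":0,"tz":0,"ax":0,"ay":0,"az":10.4,"jaw":1},{"tx":0,"ty":0,"tz":0,"ax":0,"ay":0,"az":10.4,"jaw":1},{"tx":0,"ty":0,"tz":0,"ax":0,"ay":0,"az":10.4,"jaw":1},{"tx":0,"ty":0,"tz":0,"ax":0,"ay":0,"az":10.4,"jaw":1},{"tx":0,"ty":0,"tz":0,"ax":0,"ay":0,"az":10.4,"jaw":1},{"tx":0,"ty":0,"tz":0,"ax":0,"ay":0,"az":10.4,"jaw":1},{"tx":0,"ty":0,"tz":0,"ax":0,"ay":0,"az":10.4,"jaw":1}]'
python3 - <<'E'
from h import *
o=telemetry.get_obs();print(o["q"].round(1))
E
```

```text
time: 2.7
ee_pos: [0.5966, 0.025, 0.231]
tcp_rot: [-180.0, 0.0, 79.4]
wrist_force: [-0.8, -0.0, -0.7]
opening: 0.0851
grasp_force: 0.0
[  2.4  11.7  17.5  95.9  -0.  103. ]
```

```bash
python3 -m handwheel '[{"tx":0,"ty":0,"tz":0,"ax":0,"ay":0,"az":10.5,"jaw":1},{"tx":0,"ty":0,"tz":0,"ax":0,"ay":0,"az":10.4,"jaw":1},{"tx":-0.0018,"ty":0.0037,"tz":0.01,"ax":0,"ay":0,"az":0,"jaw":1},{"tx":0,"ty":0,"tz":0.025,"ax":0,"ay":0,"az":0,"jaw":1},{"tx":0,"ty":0,"tz":0.03,"ax":0,"ay":0,"az":0,"jaw":1},{"tx":0,"ty":0,"tz":0.03,"ax":0,"ay":0,"az":0,"jaw":1},{"tx":0,"ty":0,"tz":0.025,"ax":0,"ay":0,"az":0,"jaw":1},{"tx":0,"ty":0,"tz":0.02,"ax":0,"ay":0,"az":0,"jaw":1},{"tx":0,"ty":0,"tz":0.011,"ax":0,"ay":0,"az":0,"jaw":1},{"tx":0,"ty":0,"tz":0,"ax":0,"ay":0,"az":0,"jaw":0.2}]' 20
python3 - <<'E'
from h import *
out=[]
for n in("top","side"):
    c=optics.camera(n); x0,y0,x1,y1=BOX[n]; y0-=40
    out.append(cv2.resize(c["color"][y0:y1,x0:x1,::-1],(390,400),interpolation=2))
cv2.imwrite("pics/grip.png",np.hstack(out)); o=telemetry.get_obs();print(o["ee_pos"],o["wrist_force"],o["torque"])
E
```

```text
time: 3.95
ee_pos: [0.5984, 0.0214, 0.0794]
tcp_rot: [-179.9, 0.0, 58.9]
wrist_force: [0.4, 0.3, 1.6]
opening: 0.0697
grasp_force: 0.0
[0.59917851 0.02152059 0.08092819] [-0.00788174  0.18521122 -0.06002317] [-0.07450023  0.04393087 -0.05220114]
```

View pics/grip.png

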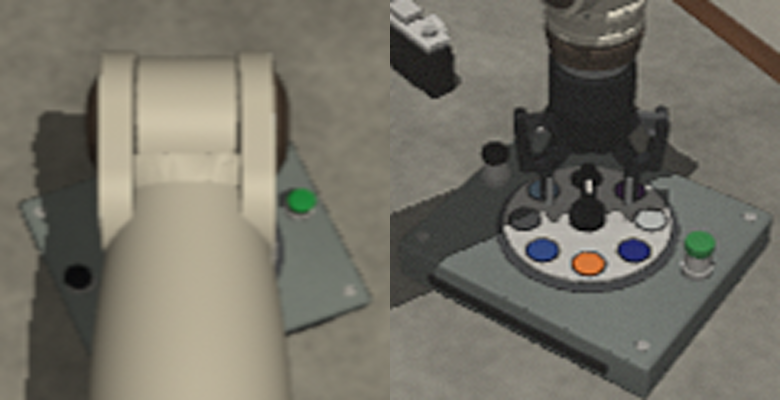

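The fingers in the side view, at (548,190) and (630,188), straddle the knob at (588,200) nearly centred. The amber filter is at (589,263) and the cap at (700,243). Closing gently.

```bash
python3 -m handwheel '[{"tx":0,"ty":0,"tz":0.001,"ax":0,"ay":0,"az":0,"jaw":-0.3},{"tx":0,"ty":0,"tz":0.0,"ax":0,"ay":0,"az":0,"jaw":-0.5},{"tx":0,"ty":0,"tz":0,"ax":0,"ay":0,"az":0,"jaw":-0.6},{"tx":0,"ty":0,"tz":0,"ax":0,"ay":0,"az":0,"jaw":-0.7},{"tx":0,"ty":0,"tz":0,"ax":0,"ay":0,"az":0,"jaw":-0.8},{"tx":0,"ty":0,"tz":0,"ax":0,"ay":0,"az":0,"jaw":-1},{"tx":0,"ty":0,"tz":0,"ax":0,"ay":0,"az":0,"jaw":-1},{"tx":0,"ty":0,"tz":0,"ax":0,"ay":0,"az":0,"jaw":-1},{"tx":0,"ty":0,"tz":0,"ax":0,"ay":0,"az":0,"jaw":-1},{"tx":0,"ty":0,"tz":0,"ax":0,"ay":0,"az":0,"jaw":-1}]' 20
python3 -c "
from h import *
o=telemetry.get_obs();print(o['ee_pos'],o['wrist_force'],o['torque'],o['tcp_rot'])"
```

```text
time: 5.3
ee_pos: [0.5988, 0.0216, 0.0793]
tcp_rot: [-180.0, -0.0, 58.8]
wrist_force: [-1.1, 0.6, 2.5]
opening: 0.0133
grasp_force: 19.6
[0.59882264 0.02161008 0.07928791] [-1.063858    0.59465647  2.47731073] [0.15159041 0.29916116 0.03126072] [-1.79996891e+02 -9.56492047e-04  5.88377024e+01]
```

```bash
python3 -m handwheel '[{"tx":0,"ty":0,"tz":0,"ax":0,"ay":0,"az":0,"jaw":-1},{"tx":0,"ty":0,"tz":0.0,"ax":0,"ay":0,"az":-3,"jaw":-1},{"tx":0,"ty":0,"tz":0,"ax":0,"ay":0,"az":-4,"jaw":-1},{"tx":0,"ty":0,"tz":0,"ax":0,"ay":0,"az":-4,"jaw":-1},{"tx":0,"ty":0,"tz":0,"ax":0,"ay":0,"az":-4,"jaw":-1},{"tx":0,"ty":0,"tz":0,"ax":0,"ay":0,"az":-4,"jaw":-1},{"tx":0,"ty":0,"tz":0,"ax":0,"ay":0,"az":-4,"jaw":-1},{"tx":0,"ty":0,"tz":0,"ax":0,"ay":0,"az":-4,"jaw":-1},{"tx":0,"ty":0,"tz":0,"ax":0,"ay":0,"az":-3,"jaw":-1},{"tx":0,"ty":0,"tz":0,"ax":0,"ay":0,"az":0,"jaw":-1}]' 50
python3 -c "
from h import *
o=telemetry.get_obs();print(o['ee_pos'],o['wrist_force'],o['torque'])
c=optics.camera('side');A=ray(c,blob(c,8,20,BOX['side']),.058);d=A-[.5988,.0216];print(A,np.hypot(*d),np.degrees(np.arctan2(d[1],d[0])))"
```

```text
time: 6.55
ee_pos: [0.5998, 0.0214, 0.0793]
tcp_rot: [179.9, 0.0, 88.8]
wrist_force: [6.7, -0.5, -2.1]
opening: 0.0133
grasp_force: 53.6
[0.59978843 0.02136267 0.07927579] [ 6.65572924 -0.54484849 -2.08459415] [-0.1700808  -1.16724693  0.03159456]
[ 0.59940231 -0.03558996] 0.05719313573677207 -89.39659799151693
```

```bash
python3 -m handwheel '[{"tx":0,"ty":0.001,"tz":0,"ax":0,"ay":0,"az":0,"jaw":-1},{"tx":0,"ty":0,"tz":0.0,"ax":0,"ay":0,"az":-3,"jaw":-1},{"tx":0,"ty":0,"tz":0,"ax":0,"ay":0,"az":-4,"jaw":-1},{"tx":0,"ty":0,"tz":0,"ax":0,"ay":0,"az":-4,"jaw":-1},{"tx":0,"ty":0,"tz":0,"ax":0,"ay":0,"az":-4,"jaw":-1},{"tx":0,"ty":0,"tz":0,"ax":0,"ay":0,"az":-4,"jaw":-1},{"tx":0,"ty":0,"tz":0,"ax":0,"ay":0,"az":-4,"jaw":-1},{"tx":0,"ty":0,"tz":0,"ax":0,"ay":0,"az":-4,"jaw":-1},{"tx":0,"ty":0,"tz":0,"ax":0,"ay":0,"az":-2.4,"jaw":-1},{"tx":0,"ty":0,"tz":0,"ax":0,"ay":0,"az":0,"jaw":-1}]' 50
python3 -c "
from h import *
o=telemetry.get_obs();print(o['ee_pos'],o['wrist_force'],o['torque'])
c=optics.camera('side');A=np.array(ray(c,blob(c,8,20,BOX['side']),.058));G=np.array(ray(c,blob(c,45,80,BOX['side']),.088))
for P in(A,G): d=P-[.598,.0205];print(P,np.hypot(*d),np.degrees(np.arctan2(d[1],d[0])))"
```

```text
time: 7.85
ee_pos: [0.6008, 0.0216, 0.0793]
tcp_rot: [179.9, 0.0, 118.2]
wrist_force: [7.0, 0.3, -2.2]
opening: 0.0131
grasp_force: 53.5
[0.60082487 0.02162905 0.07929273] [ 7.03798     0.25362696 -2.16449835] [ 0.05685585 -1.41345013  0.02166963]
[ 0.62811232 -0.02861911] 0.05761457036259369 -58.48974261882458
[ 0.64988913 -0.082014  ] 0.11489822107589931 -63.153006041219484
```

```bash
python3 -m handwheel '[{"tx":-0.0005,"ty":0.0009,"tz":0,"ax":0,"ay":0,"az":0,"jaw":-1},{"tx":0,"ty":0,"tz":0.0005,"ax":0,"ay":0,"az":0,"jaw":-1},{"tx":0,"ty":0,"tz":0.0005,"ax":0,"ay":0,"az":0,"jaw":-1},{"tx":0,"ty":0,"tz":0,"ax":0,"ay":0,"az":0,"jaw":-1},{"tx":0,"ty":0,"tz":0,"ax":0,"ay":0,"az":0,"jaw":-1},{"tx":0,"ty":0,"tz":0,"ax":0,"ay":0,"az":0,"jaw":-1},{"tx":0,"ty":0,"tz":0,"ax":0,"ay":0,"az":0,"jaw":-1},{"tx":0,"ty":0,"tz":0,"ax":0,"ay":0,"az":0,"jaw":-1},{"tx":0,"ty":0,"tz":0,"ax":0,"ay":0,"az":0,"jaw":-1},{"tx":0,"ty":0,"tz":0,"ax":0,"ay":0,"az":0,"jaw":-1}]' 50
```

```text
time: 9.15
ee_pos: [0.601, 0.0216, 0.0783]
tcp_rot: [180.0, 0.0, 118.2]
wrist_force: [4.0, 1.5, 1.9]
opening: 0.0134
grasp_force: 54.2
```

```bash
python3 -m handwheel '[{"tx":0,"ty":0,"tz":0.0005,"ax":0,"ay":0,"az":0,"jaw":-1},{"tx":0,"ty":0,"tz":0.0005,"ax":0,"ay":0,"az":0,"jaw":-1},{"tx":0,"ty":0,"tz":0,"ax":0,"ay":0,"az":0,"jaw":-1},{"tx":0,"ty":0,"tz":0,"ax":0,"ay":0,"az":0,"jaw":-1},{"tx":0,"ty":0,"tz":0,"ax":0,"ay":0,"az":0,"jaw":-1},{"tx":0,"ty":0,"tz":0,"ax":0,"ay":0,"az":0,"jaw":-1},{"tx":0,"ty":0,"tz":0,"ax":0,"ay":0,"az":0,"jaw":-1},{"tx":0,"ty":0,"tz":0,"ax":0,"ay":0,"az":0,"jaw":-1},{"tx":0,"ty":0,"tz":0,"ax":0,"ay":0,"az":0,"jaw":-1},{"tx":0,"ty":0,"tz":0,"ax":0,"ay":0,"az":0,"jaw":-1}]' 50; python3 -c "
from h import *
o=telemetry.get_obs();print(o['ee_pos'],o['wrist_force'],o['torque'])"
```

```text
time: 10.4
ee_pos: [0.6009, 0.0216, 0.0775]
tcp_rot: [180.0, 0.0, 118.2]
wrist_force: [2.7, 1.5, 5.2]
opening: 0.0133
grasp_force: 54.6
[0.60089858 0.02161087 0.07748023] [2.74629991 1.47511882 5.16712272] [ 0.32970879 -0.47016346  0.03936907]
```

```bash
python3 -m handwheel '[{"tx":0,"ty":0,"tz":0.0004,"ax":0,"ay":0,"az":0,"jaw":-1},{"tx":0,"ty":0,"tz":0,"ax":0,"ay":0,"az":0,"jaw":-1},{"tx":0,"ty":0,"tz":0,"ax":0,"ay":0,"az":0,"jaw":-1},{"tx":0,"ty":0,"tz":0,"ax":0,"ay":0,"az":0,"jaw":-1},{"tx":0,"ty":0,"tz":0,"ax":0,"ay":0,"az":0,"jaw":-1},{"tx":0,"ty":0,"tz":0,"ax":0,"ay":0,"az":0,"jaw":-1},{"tx":0,"ty":0,"tz":0,"ax":0,"ay":0,"az":0,"jaw":-1},{"tx":0,"ty":0,"tz":0,"ax":0,"ay":0,"az":0,"jaw":-1},{"tx":0,"ty":0,"tz":0,"ax":0,"ay":0,"az":0,"jaw":-1},{"tx":0,"ty":0,"tz":0,"ax":0,"ay":0,"az":0,"jaw":-1}]' 50
```

```text
time: 11.65
ee_pos: [0.6009, 0.0216, 0.0774]
tcp_rot: [180.0, 0.0, 118.2]
wrist_force: [1.0, 2.0, 7.2]
opening: 0.0134
grasp_force: 55.1
```

```bash
python3 -m handwheel '[{"tx":0,"ty":0,"tz":0.0003,"ax":0,"ay":0,"az":0,"jaw":-1},{"tx":0,"ty":0,"tz":0,"ax":0,"ay":0,"az":0.4,"jaw":-1},{"tx":0,"ty":0,"tz":0,"ax":0,"ay":0,"az":0.5,"jaw":-1},{"tx":0,"ty":0,"tz":0,"ax":0,"ay":0,"az":0.5,"jaw":-1},{"tx":0,"ty":0,"tz":0,"ax":0,"ay":0,"az":0.5,"jaw":-1},{"tx":0,"ty":0,"tz":0,"ax":0,"ay":0,"az":0.5,"jaw":-1},{"tx":0,"ty":0,"tz":0,"ax":0,"ay":0,"az":0.5,"jaw":-1},{"tx":0,"ty":0,"tz":0,"ax":0,"ay":0,"az":0.5,"jaw":-1},{"tx":0,"ty":0,"tz":0,"ax":0,"ay":0,"az":0.5,"jaw":-1},{"tx":0,"ty":0,"tz":0,"ax":0,"ay":0,"az":0,"jaw":-1}]' 50;  python3 -c "
from h import *
o=telemetry.get_obs();print(o['ee_pos'],o['wrist_force'],o['torque'])"
```

```text
time: 12.9
ee_pos: [0.6008, 0.0216, 0.077]
tcp_rot: [180.0, 0.0, 114.3]
wrist_force: [1.9, 1.0, 6.8]
opening: 0.0135
grasp_force: 54.9
[0.60082459 0.02158127 0.07700303] [1.89818478 1.00167756 6.7880963 ] [ 0.16819364 -0.18977737  0.09233166]
```

```bash
python3 -m handwheel '[{"tx":0,"ty":0,"tz":0.0002,"ax":0,"ay":0,"az":0,"jaw":-1},{"tx":0,"ty":0,"tz":0,"ax":0,"ay":0,"az":0.4,"jaw":-1},{"tx":0,"ty":0,"tz":0,"ax":0,"ay":0,"az":0.4,"jaw":-1},{"tx":0,"ty":0,"tz":0,"ax":0,"ay":0,"az":0.4,"jaw":-1},{"tx":0,"ty":0,"tz":0,"ax":0,"ay":0,"az":0.4,"jaw":-1},{"tx":0,"ty":0,"tz":0,"ax":0,"ay":0,"az":0.4,"jaw":-1},{"tx":0,"ty":0,"tz":0,"ax":0,"ay":0,"az":0.4,"jaw":-1},{"tx":0,"ty":0,"tz":0,"ax":0,"ay":0,"az":0.4,"jaw":-1},{"tx":0,"ty":0,"tz":0,"ax":0,"ay":0,"az":0,"jaw":-1},{"tx":0,"ty":0,"tz":0,"ax":0,"ay":0,"az":0,"jaw":-1}]' 50;  python3 -c "
from h import *
o=telemetry.get_obs();print(o['ee_pos'],o['wrist_force'],o['torque'])"
```

```text
time: 14.15
ee_pos: [0.6007, 0.0215, 0.0761]
tcp_rot: [-180.0, -0.0, 111.5]
wrist_force: [2.7, -0.8, -2.0]
opening: 0.0137
grasp_force: 53.6
[0.60069779 0.02151724 0.07613538] [ 2.66284131 -0.79323761 -1.97015723] [ 0.0338558  -0.60315216  0.00693521]
```

The force fell and z dropped by 0.9 mm, so the lock is seating at yaw ≈ 111.5. I'll push down gently and check.

```bash
python3 -m handwheel '[{"tx":0,"ty":0,"tz":0.0003,"ax":0,"ay":0,"az":0,"jaw":-1},{"tx":0,"ty":0,"tz":0.0003,"ax":0,"ay":0,"az":0,"jaw":-1},{"tx":0,"ty":0,"tz":0.0003,"ax":0,"ay":0,"az":0,"jaw":-1},{"tx":0,"ty":0,"tz":0.0003,"ax":0,"ay":0,"az":0,"jaw":-1},{"tx":0,"ty":0,"tz":0.0003,"ax":0,"ay":0,"az":0,"jaw":-1},{"tx":0,"ty":0,"tz":0,"ax":0,"ay":0,"az":0,"jaw":-1},{"tx":0,"ty":0,"tz":0,"ax":0,"ay":0,"az":0,"jaw":-1},{"tx":0,"ty":0,"tz":0,"ax":0,"ay":0,"az":0,"jaw":-1},{"tx":0,"ty":0,"tz":0,"ax":0,"ay":0,"az":0,"jaw":-1},{"tx":0,"ty":0,"tz":0,"ax":0,"ay":0,"az":0,"jaw":-1}]' 50;  python3 -c "
from h import *
o=telemetry.get_obs();print(o['ee_pos'],o['wrist_force'],o['torque'])"
```

```text
time: 15.4
ee_pos: [0.6008, 0.0215, 0.0748]
tcp_rot: [-180.0, -0.0, 111.5]
wrist_force: [-0.9, -1.4, 2.5]
opening: 0.0134
grasp_force: 54.1
[0.60080646 0.02152763 0.07483011] [-0.92271435 -1.4175346   2.45909552] [-0.24462     0.16813342  0.00538001]
```

Total travel is 4.5 mm at friction-level force, so the pin is in the seat. Continuing down.

```bash
python3 -m handwheel '[{"tx":0,"ty":0,"tz":0.0004,"ax":0,"ay":0,"az":0,"jaw":-1},{"tx":0,"ty":0,"tz":0.0004,"ax":0,"ay":0,"az":0,"jaw":-1},{"tx":0,"ty":0,"tz":0.0004,"ax":0,"ay":0,"az":0,"jaw":-1},{"tx":0,"ty":0,"tz":0.0004,"ax":0,"ay":0,"az":0,"jaw":-1},{"tx":0,"ty":0,"tz":0.0004,"ax":0,"ay":0,"az":0,"jaw":-1},{"tx":0,"ty":0,"tz":0.0004,"ax":0,"ay":0,"az":0,"jaw":-1},{"tx":0,"ty":0,"tz":0.0004,"ax":0,"ay":0,"az":0,"jaw":-1},{"tx":0,"ty":0,"tz":0.0004,"ax":0,"ay":0,"az":0,"jaw":-1},{"tx":0,"ty":0,"tz":0,"ax":0,"ay":0,"az":0,"jaw":-1},{"tx":0,"ty":0,"tz":0,"ax":0,"ay":0,"az":0,"jaw":-1}]' 50;  python3 -c "
from h import *
o=telemetry.get_obs();print(o['ee_pos'],o['wrist_force'],o['torque'])"
```

```text
time: 16.65
ee_pos: [0.6008, 0.0215, 0.0716]
tcp_rot: [-180.0, 0.0, 111.5]
wrist_force: [-2.3, -1.7, 1.0]
opening: 0.0132
grasp_force: 54.1
[0.60081325 0.02153969 0.07157731] [-2.32870328 -1.72990175  1.0418033 ] [-0.36933131  0.41852039  0.03678351]
```

```bash
python3 -m handwheel '[{"tx":0,"ty":0,"tz":0.0004,"ax":0,"ay":0,"az":0,"jaw":-1},{"tx":0,"ty":0,"tz":0.0004,"ax":0,"ay":0,"az":0,"jaw":-1},{"tx":0,"ty":0,"tz":0.0004,"ax":0,"ay":0,"az":0,"jaw":-1},{"tx":0,"ty":0,"tz":0.0004,"ax":0,"ay":0,"az":0,"jaw":-1},{"tx":0,"ty":0,"tz":0.0004,"ax":0,"ay":0,"az":0,"jaw":-1},{"tx":0,"ty":0,"tz":0.0003,"ax":0,"ay":0,"az":0,"jaw":-1},{"tx":0,"ty":0,"tz":0,"ax":0,"ay":0,"az":0,"jaw":-1},{"tx":0,"ty":0,"tz":0,"ax":0,"ay":0,"az":0,"jaw":-1},{"tx":0,"ty":0,"tz":0,"ax":0,"ay":0,"az":0,"jaw":-1},{"tx":0,"ty":0,"tz":0,"ax":0,"ay":0,"az":0,"jaw":-1}]' 50;  python3 -c "
from h import *
o=telemetry.get_obs();print(o['ee_pos'],o['wrist_force'],o['torque'])"
```

```text
time: 17.9
ee_pos: [0.6008, 0.0215, 0.0695]
tcp_rot: [180.0, 0.0, 111.5]
wrist_force: [-3.8, -1.1, 5.2]
opening: 0.0131
grasp_force: 54.6
[0.60083147 0.0215407  0.06954779] [-3.84093272 -1.07105524  5.24064524] [-0.45320732  0.92935718 -0.03434245]
```

```bash
python3 -m handwheel '[{"tx":0,"ty":0,"tz":0.0003,"ax":0,"ay":0,"az":0,"jaw":-1},{"tx":0,"ty":0,"tz":0.0003,"ax":0,"ay":0,"az":0,"jaw":-1},{"tx":0,"ty":0,"tz":0,"ax":0,"ay":0,"az":0,"jaw":-1},{"tx":0,"ty":0,"tz":0,"ax":0,"ay":0,"az":0,"jaw":-1},{"tx":0,"ty":0,"tz":0,"ax":0,"ay":0,"az":0,"jaw":-1},{"tx":0,"ty":0,"tz":0,"ax":0,"ay":0,"az":0,"jaw":-1},{"tx":0,"ty":0,"tz":0,"ax":0,"ay":0,"az":0,"jaw":-1},{"tx":0,"ty":0,"tz":0,"ax":0,"ay":0,"az":0,"jaw":-1},{"tx":0,"ty":0,"tz":0,"ax":0,"ay":0,"az":0,"jaw":-1},{"tx":0,"ty":0,"tz":0,"ax":0,"ay":0,"az":0,"jaw":-1}]' 50;  python3 -c "
from h import *
o=telemetry.get_obs();print(o['ee_pos'],o['wrist_force'],o['torque'])"
```

```text
time: 19.15
ee_pos: [0.6008, 0.0216, 0.0694]
tcp_rot: [180.0, 0.0, 111.5]
wrist_force: [-6.2, -0.3, 7.9]
opening: 0.0135
grasp_force: 55.1
[0.60082866 0.02159763 0.06940572] [-6.17029755 -0.25398938  7.90764187] [-0.528071    1.23773734  0.04253404]
```

```bash
python3 -m handwheel '[{"tx":0,"ty":0,"tz":0.0003,"ax":0,"ay":0,"az":0,"jaw":-1},{"tx":0,"ty":0,"tz":0.0003,"ax":0,"ay":0,"az":0,"jaw":-1},{"tx":0,"ty":0,"tz":0,"ax":0,"ay":0,"az":0,"jaw":-1},{"tx":0,"ty":0,"tz":0,"ax":0,"ay":0,"az":0,"jaw":-1},{"tx":0,"ty":0,"tz":0,"ax":0,"ay":0,"az":0,"jaw":-1},{"tx":0,"ty":0,"tz":0,"ax":0,"ay":0,"az":0,"jaw":-1},{"tx":0,"ty":0,"tz":0,"ax":0,"ay":0,"az":0,"jaw":-1},{"tx":0,"ty":0,"tz":0,"ax":0,"ay":0,"az":0,"jaw":-1},{"tx":0,"ty":0,"tz":0,"ax":0,"ay":0,"az":0,"jaw":-1},{"tx":0,"ty":0,"tz":0,"ax":0,"ay":0,"az":0,"jaw":-1}]' 50;  python3 -c "
from h import *
o=telemetry.get_obs();print(o['ee_pos'],o['wrist_force'],o['torque'])"
```

```text
time: 20.4
ee_pos: [0.6008, 0.0217, 0.0693]
tcp_rot: [180.0, 0.0, 111.5]
wrist_force: [-7.1, -1.5, 11.5]
opening: 0.0134
grasp_force: 55.6
[0.60084619 0.02165309 0.06931147] [-7.09280512 -1.5420234  11.46376666] [-0.51843739  1.49997476  0.01863437]
```

Fully home: it resists firmly at 11 N after 10 mm of travel. Releasing.

```bash
python3 -m handwheel '[{"tx":0,"ty":0,"tz":0,"ax":0,"ay":0,"az":0,"jaw":0.3},{"tx":0,"ty":0,"tz":0,"ax":0,"ay":0,"az":0,"jaw":0.3},{"tx":0,"ty":0,"tz":0,"ax":0,"ay":0,"az":0,"jaw":0.3},{"tx":0,"ty":0,"tz":0,"ax":0,"ay":0,"az":0,"jaw":0.3},{"tx":0,"ty":0,"tz":0,"ax":0,"ay":0,"az":0,"jaw":0.3},{"tx":0,"ty":0,"tz":0,"ax":0,"ay":0,"az":0,"jaw":0.3},{"tx":0,"ty":0,"tz":-0.01,"ax":0,"ay":0,"az":0,"jaw":0.3},{"tx":0,"ty":0,"tz":-0.02,"ax":0,"ay":0,"az":0,"jaw":0.3},{"tx":0,"ty":0,"tz":-0.03,"ax":0,"ay":0,"az":0,"jaw":0.3},{"tx":0,"ty":0,"tz":-0.03,"ax":0,"ay":0,"az":0,"jaw":0.3}]' 20
python3 -m handwheel '[{"tx":0,"ty":0,"tz":-0.03,"ax":0,"ay":0,"az":0,"jaw":0.3},{"tx":0,"ty":0,"tz":-0.03,"ax":0,"ay":0,"az":0,"jaw":0.3},{"tx":0,"ty":0,"tz":-0.03,"ax":0,"ay":0,"az":0,"jaw":0.3},{"tx":0.02,"ty":-0.03,"tz":0,"ax":0,"ay":0,"az":0,"jaw":0.3},{"tx":0.02,"ty":-0.04,"tz":0,"ax":0,"ay":0,"az":0,"jaw":0.3},{"tx":0.02,"ty":-0.04,"tz":0,"ax":0,"ay":0,"az":0,"jaw":0.3},{"tx":0.02,"ty":-0.04,"tz":0,"ax":0,"ay":0,"az":0,"jaw":0.3},{"tx":0.02,"ty":-0.03,"tz":0,"ax":0,"ay":0,"az":0,"jaw":0.3},{"tx":0,"ty":0,"tz":0,"ax":0,"ay":0,"az":0,"jaw":0.3},{"tx":0,"ty":0,"tz":0,"ax":0,"ay":0,"az":0,"jaw":0.3}]'
python3 - <<'E'
from h import *
out=[]
for n in("top","side"):
    c=optics.camera(n); x0,y0,x1,y1=BOX[n]
    out.append(cv2.resize(c["color"][y0-10:y1,x0:x1,::-1],(390,380),interpolation=2))
    A,G=ray(c,blob(c,8,20,BOX[n]),.058),ray(c,blob(c,45,80,BOX[n]),.086)
    print(n,A,G,[np.degrees(np.arctan2(*(P-[.6,.0216])[::-1])) for P in(A,G)])
cv2.imwrite("pics/end.png",np.hstack(out))
E
```

```text
time: 21.65
ee_pos: [0.6008, 0.0215, 0.1598]
tcp_rot: [180.0, 0.0, 111.5]
wrist_force: [0.1, 0.3, 0.5]
opening: 0.0556
grasp_force: 0.0
time: 22.9
ee_pos: [0.3972, 0.0485, 0.2488]
tcp_rot: [179.9, 0.0, 111.6]
wrist_force: [0.4, 0.4, 0.8]
opening: 0.0559
grasp_force: 0.0
top [ 0.6212743  -0.03358214] [ 0.65230484 -0.07883788] [np.float64(-68.91691538985711), np.float64(-62.49094004155206)]
side [ 0.62183001 -0.03133737] [ 0.65150034 -0.08021936] [np.float64(-67.59001264740904), np.float64(-63.16966258183505)]
```

View pics/end.png

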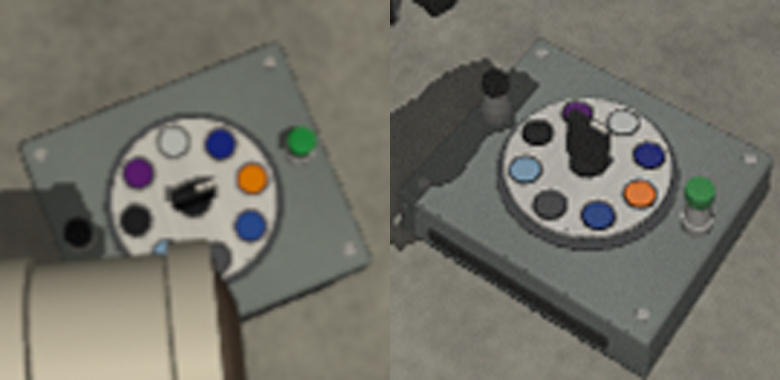

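The amber filter, at (252,178) in the top crop and (640,193) in the side crop, sits next to the green cap at (300,142) / (700,192), about 0.1 rad off the port line, as a seated lock should be. The gripper is clear.

```bash
python3 -c "
from workcell import workorder
print(workorder.job_done())"
```

```text
the job is handed in; nothing more can be done
None
```

I turned the amber filter about 60° counter-clockwise to the green port and felt the lock seat about 0.1 rad clockwise of the port line. I then pushed the knob fully home (10 mm, at most about 11.5 N read between steps), let go and handed the job in, with no verdict shown.

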